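Tip two washed loaf tins onto their bottoms

ROBOT

A 6-joint arm with a two-finger parallel gripper is mounted at the origin on the work surface. World frame = base frame: x ahead of the robot, y to its left, z up, the work surface at z = 0. Lengths are in m, angles in rad, forces in N, time in s.
With the tool pointing down it reaches from about 0.25 to 0.775 m from the base axis. Payload 4 kg.
Tool frame: the origin (TCP) lies between the finger pads; the fingertips stand 11 mm ahead of it and the grasp point (between the pads) lies 8 mm behind it (robot.tip_extent is the z of the fingertips in the tool frame, in m); z points along the fingers, y is the line along which they close (so a half turn about z gives the same grasp; the last joint's range is limited). The gripper opens to 94 mm and grips with 3 to 60 N. Pads are 16 mm wide; open, the fingers measure 119 mm over their backs; the gripper's body (75 mm by 177 mm) begins 78 mm behind the grasp point.
Start: joints at [-1.341, 0.087, 1.371, -0, 1.684, -0.103], TCP at [0.18, -0.52, 0.217] pointing down, gripper open.
Joint ranges: [-3.1, 3.1], [-0.76, 2.03], [0.27, 2.55], [-1.08, 4.22], [0.17, 2.65], [-2.57, 2.57]. Speed limits (rad/s): [2.79, 2.79, 3.14, 3.14, 3.14, 3.14].

INTERFACE

Orientations are given as [roll, pitch, yaw] about the fixed x, y, z axes, in that order (R = Rz(yaw) Ry(pitch) Rx(roll)).
In Python, from bench import robot, imaging gives the robot as it stands.
- The arm moves only by the shell command python3 -m pendant 'ROWS'. ROWS is JSON, a list of rows, each a list of 7 numbers: the shift along the world's x, y, z in cm, then the turn, a rotation vector about the world's x, y, z in degrees, then the opening, from 0 (shut) to 1 (fully open). In form: [[dx, dy, dz, ax, ay, az, jaw], ...]. A call has 1 to 8 rows; each row shifts and turns the commanded pose from where the row before left it; what a row does not reach is not made up. A row lasts 1/10 s, in which the tool goes at most 50 mm and 8.59 degrees, less where a joint would pass 70% of its speed; a pose out of reach is approached as far as the arm can. A call is refused whole if a number of a shift passes 5 or a number of a turn 8.59, either way. A call with a gripper value outside its range is refused whole. The fingers move at their own pace and stop on an object; the grip force is fixed at half the most. Time passes only in rows, so rows that do not move let the fingers close. It gives the time, the measured TCP pose, the force, the opening and the grip force at its end, in the units of the state.
- robot.get_obs(): the state, without advancing time (a new reading comes with each control period).
- imaging.snapshot(name): name is "scene" or "top" or "wrist"; returns the picture (400x640x3 uint8, red, green, blue); there is no depth.
- imaging.camera_params(name): a dict with "camera_matrix" (3x3 intrinsics, pixels), "k1" (the pictures are not rectified: a ray, as slopes to the right and down, at radius r is drawn at 1 + k1 r^2 times it, then the intrinsics apply), "R" (3x3) and "t" (3): a world point X has camera coordinates R X + t. Camera axes: x right, y down, z forward; pixel columns grow to the right and rows downward; lengths in m; the calibration is good to about 2 mm. A picture is of the moment at which its call begins: read the wrist's pose just before it. camera_params takes no time and is no camera call; for the wrist camera it gives the pose at the moment of the call.
- robot.close_job(): hands the job in; it is judged then, once.
The state is a dict: "time": time; "joint_positions": joint angles; "qvel": joint speeds; "joint_torque": joint torques, N m; "tool_pos": TCP position; "ee_rot": TCP orientation; "wrist_force": force on the tool from outside, world axes, zero at the start; "wrist_torque": the same for the moment, N m; "width": finger opening in m; "finger_force": force on a finger pad.
Only numpy, scipy, OpenCV 4.12 (cv2) and the standard library are available. Lean on these libraries where they do the work, as an engineer would, in place of code of your own. Each camera call takes 0.05 s, during which the arm holds its last target. There are 200 camera calls.

TASK

Two washed loaf tins were left to drain on the bench, one standing on end and one lying on its long side, open towards the far side of the bench. Push each of them over with the fingertips, without gripping or lifting it, so that both sit flat on their bottoms with the open side up, ready for dough. Tip them over on the spot rather than shoving them across the bench, and leave everything else where it is.

Things in the scene. Friction and masses are not known exactly. Their poses are not given: they have to be found in the camera images.
- tin_end: Loose straight-sided steel loaf tin, 190 long x 100 wide x 75 deep, 3 mm walls, one open face, about 0.35 kg. It stands on end: 190 mm tall, footprint 75 (its x) by 100 (its y). Origin: centre of its underside as it starts. z: along the tin's length (up at the start). x: out of the open face (level at the start), so its closed bottom faces -x. When it sits on its bottom, x points up.
- tin_end_mid (a point): Middle of that tin, 95 mm along its z from the origin: 95 mm above the bench at the start, 37.5 mm when on its bottom. Pushed near the top from the open-face side towards its -x, the tin rocks over the lower edge of its bottom, upper rim rising to 204 mm, and goes over by itself past 22 degrees.
- tin_side: Loose straight-sided steel loaf tin, 190 long x 100 wide x 75 deep, 3 mm walls, one open face, about 0.35 kg. It lies on a long side: 100 mm tall, footprint 75 (its x) by 190 (its y). Origin: centre of its underside as it starts. z: across the width (up at the start). x: out of the open face (level at the start), so its closed bottom faces -x. When it sits on its bottom, x points up.
- tin_side_mid (a point): Middle of that tin, 50 mm along its z from the origin: 50 mm above the bench at the start, 37.5 mm when on its bottom. Pushed near the top from the open-face side towards its -x, the tin rocks over the lower edge of its bottom, upper rim rising to 125 mm, and goes over by itself past 37 degrees.
- tin_ready: third loaf tin of the same kind, already sitting on its bottom, open side up: 100 (x) x 190 (y) x 75 mm high; origin at the centre of its underside. A bystander
- jar: closed white storage jar with a steel cap, 60 mm diameter, 95 mm high; origin at the centre of its underside. A bystander
- shaker: steel flour shaker, 54 mm diameter, 94 mm high; origin at the centre of its underside. A bystander
- bowl: open steel bowl, 130 mm diameter, 55 mm high; origin at the centre of its underside. A bystander
- mug: white beaker without handle, 76 mm diameter, 90 mm high; origin at the centre of its underside. A bystander
- scraper: dough scraper lying flat: steel blade 75 x 130 mm, black bar grip 20 mm thick along y; origin under the middle of the scraper, near the grip. A bystander
- brush: pastry brush lying flat, handle towards its own -x, under 35 mm high; origin on the bench under its middle. A bystander
Mind the look-alikes: they are no part of the job. What is shaped like the tin_side but brown or orange is not meant. What is shaped like the tin_end but purple is not meant.

How it is judged:
At the end, for the whole second after the job is handed in: Both tins sit on the bench on their bottoms, open side up (within 4.5 degrees), at rest, the middle of the end-standing tin within 240 mm and of the side-lying tin within 190 mm of where it began; every other thing within 30 mm of its place (angle between each of tin_end, tin_side's own x axis and vertical below 0.08 rad and height (world z) of tin_end_mid between 0.03 and 0.045 m and linear speed of each of tin_end, tin_side below 0.02 m/s and angular speed of each of tin_end, tin_side below 0.1 rad/s and distance of tin_end_mid from where it was at the start of the episode below 0.24 m and height (world z) of tin_side_mid between 0.03 and 0.045 m and distance of tin_side_mid from where it was at the start of the episode below 0.19 m and distance of each of tin_ready, jar, shaker, bowl, mug, scraper, brush from where it was at the start of the episode below 0.03 m); the robot touches nothing.
It fails at once if the tin that stood on end is lifted off the bench (its middle rises above 130 mm) (height (world z) of tin_end_mid above 0.13 m).
It fails at once if the tin that lay on its side is lifted off the bench (its middle rises above 90 mm) (height (world z) of tin_side_mid above 0.09 m).
It fails at once if a tin is carried or shoved away across the bench (its middle more than 240 mm, for the side-lying tin 190 mm, from where it began) (distance of tin_end_mid from where it was at the start of the episode above 0.24 m or distance of tin_side_mid from where it was at the start of the episode above 0.19 m).
It fails at once if something else on the bench is moved by more than 30 mm or knocked over (distance of any of tin_ready, jar, shaker, bowl, mug, scraper, brush from where it was at the start of the episode above 0.03 m or angle between any of tin_ready, jar, shaker, bowl, mug, scraper, brush's own z axis and vertical above 0.35 rad).
It also fails if it takes over 51 s, if anything falls off the work surface, if the arm or the gripper's body presses on something with over 40 N, if the wrist force passes 120 N, or if a joint passes its speed limit or range.

## Working session

There is one attempt and no reset: what is moved stays moved. The work goes in short steps, Python scripts to look and compute and a shell command to move; the robot and the scene stay as the last step left them, time stands still between calls to the robot, and variables do not carry over. Pictures are saved under pics/ and viewed, at most 10 in all, crops included, and the job is handed in when it is done.

```bash
mkdir -p pics
python3 - <<'E'
from bench import robot, imaging
import cv2, json
for n in("scene","top"):
    im=imaging.snapshot(n); cv2.imwrite(f"pics/{n}0.png",cv2.resize(im[:,:,::-1],(800,500),interpolation=cv2.INTER_CUBIC))
    p=imaging.camera_params(n); print(n,{k:(v.tolist() if hasattr(v,'tolist') else v) for k,v in p.items()})
o=robot.get_obs();print(o['time'],o['tool_pos'],o['ee_rot'],o['width'])
E
```

```text
scene {'camera_matrix': [[462.65165685033924, 0.0, 317.12308183918236], [0.0, 462.65165685033924, 202.38532719535618], [0.0, 0.0, 1.0]], 'k1': -0.04827287025040448, 'R': [[-0.8787353692379111, 0.4768042850749709, 0.02195050305706532], [0.32391198795415654, 0.629474823253728, -0.7062878102794031], [-0.3505783434696142, -0.613530048672299, -0.7075844150815278]], 't': [0.4855758041927781, -0.10672209007744224, 1.7392365350377659]}
top {'camera_matrix': [[441.7631100062419, 0.0, 323.5896764538296], [0.0, 441.7631100062419, 200.54260733650105], [0.0, 0.0, 1.0]], 'k1': -0.047467847807573085, 'R': [[-0.027214886281430945, -0.9993108966732995, -0.025240478495761994], [-0.9916930508466857, 0.030165662633919087, -0.12503969649775154], [0.1257149269859471, 0.021627866003441385, -0.9918306269444674]], 't': [0.020059006103100907, 0.5532070099322376, 1.5312434803342103]}
0.1 [ 0.179563   -0.51936828  0.21540939] [-3.13961255e+00 -1.83720906e-04  3.32793159e-01] 0.09353251234115934
```

View pics/scene0.png

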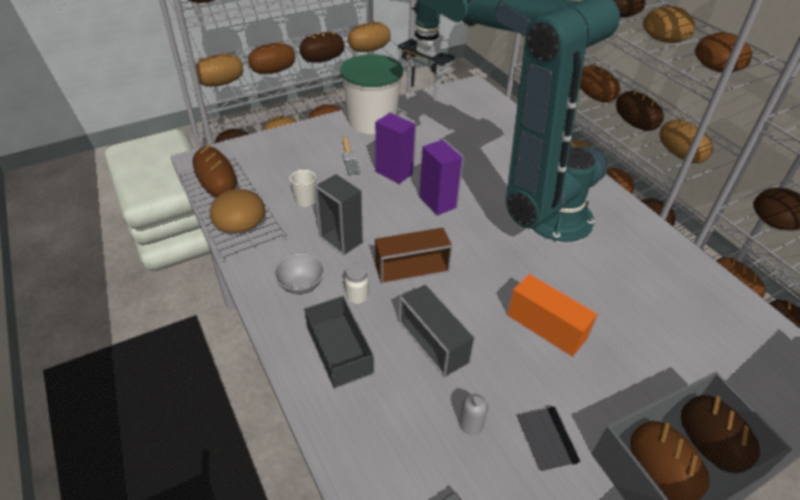

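View pics/top0.png

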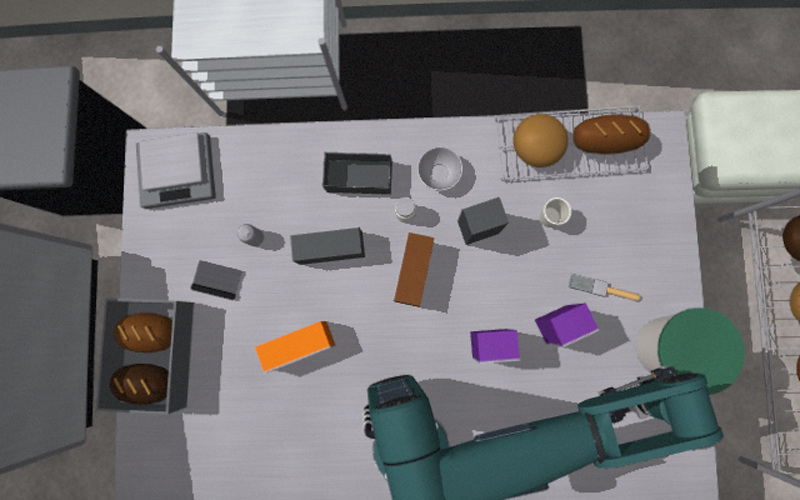

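The dark tins stand out clearly. In the scene view the end tin is at about (340,213) and the side tin at about (435,330); in the top view they are at (483,221) and (328,246). I'll crop in on both.

Run:
```python
import cv2
from bench import imaging
import numpy as np
a=imaging.snapshot("scene")[:,:,::-1]; b=imaging.snapshot("top")[:,:,::-1]
f=lambda im,x,y,w,h,s:cv2.resize(im[y:y+h,x:x+w],(w*s,h*s),interpolation=cv2.INTER_CUBIC)
# scene crop origin (230,130) 160x180 x3 ; top crop origin (220,110) 260x120 x3
cv2.imwrite("pics/c1.png",f(a,230,130,160,180,3)); cv2.imwrite("pics/c2.png",f(b,220,140,200,80,4))
```

```text
(no output)
```

View pics/c1.png

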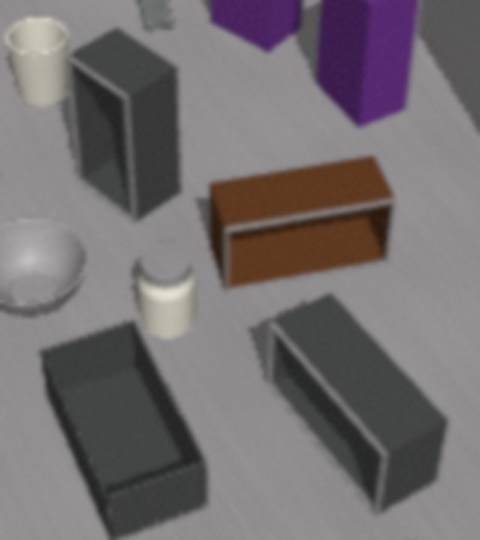

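View pics/c2.png

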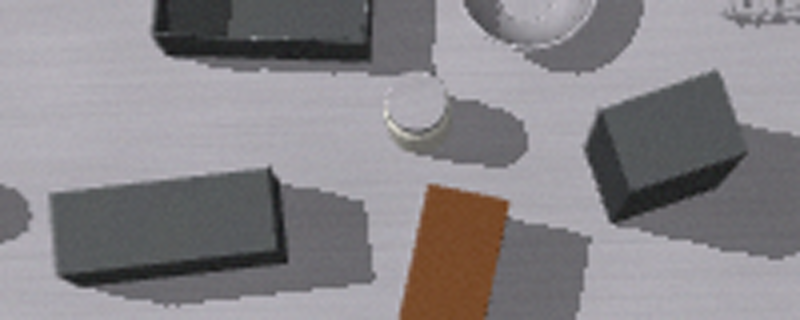

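c1 and c2 show both dark tins opening towards the far side. In c2 the top corners of tin_end are (600,110), (718,70), (745,150) and (628,192). The top corners of tin_side are (50,193), (268,168), (277,252) and (57,272).

```bash
cat > h.py <<'E'
import numpy as np
from bench import imaging
def px2w(cam,pts,z):
    p=imaging.camera_params(cam);K=np.array(p["camera_matrix"]);R=np.array(p["R"]);t=np.array(p["t"])
    u=(np.array(pts,float)-K[:2,2])/K[0,0]; s=u.copy()
    for _ in range(20): s=u/(1+p["k1"]*(s**2).sum(1,keepdims=True))
    d=np.c_[s,np.ones(len(s))]@R; c=-R.T@t
    return c+d*((z-c[2])/d[:,2])[:,None]
E
python3 - <<'E'
from h import *
np.set_printoptions(precision=4,suppress=True)
T=lambda l:[(220+x/4,140+y/4) for x,y in l]; S=lambda l:[(230+x/3,130+y/3) for x,y in l]
def rep(n,w):
    print(n);print(w[:,:2],'c',w[:,:2].mean(0)); e=w[1]-w[0];print('len',np.linalg.norm(e),np.linalg.norm(w[2]-w[1]),'deg',np.degrees(np.arctan2(e[1],e[0])))
rep('end top',px2w('top',T([(600,110),(718,70),(745,150),(628,192)]),.19))
rep('side top',px2w('top',T([(50,193),(268,168),(277,252),(57,272)]),.1))
rep('end scene',px2w('scene',S([(130,97),(70,60),(116,30),(178,67)]),.19))
rep('side scene',px2w('scene',S([(381,450),(271,322),(332,296),(445,420)]),.1))
h=lambda n,x,y,z:print(n,px2w('top',[(x*.8,y*.8)],z)[0,:2])
h('jar',405,208,.095);h('bowl',441,167,.055);h('mug',556,209,.09);h('shaker',245,232,.094)
h('ready',358,168,.075);h('scraper',218,279,.01);h('brush',605,287,.02)
for p in[(413,234),(434,238),(395,300)]:h('brown',*p,.1)
for p in[(472,332),(538,318),(519,358),(578,303)]:h('purple',*p,.19)
E
```

```text
end top
[[ 0.6364 -0.1514]
 [ 0.6662 -0.2477]
 [ 0.6002 -0.266 ]
 [ 0.5691 -0.171 ]] c [ 0.618 -0.209]
len 0.10080317674229117 0.06851800958393656 deg -72.79762488897833
side top
[[0.5974 0.3143]
 [0.6131 0.1262]
 [0.5404 0.1197]
 [0.5289 0.3084]] c [0.57   0.2172]
len 0.18875690862193673 0.07293173207956734 deg -85.22070198320323
end scene
[[ 0.6361 -0.1472]
 [ 0.6683 -0.2339]
 [ 0.6016 -0.2601]
 [ 0.5686 -0.1695]] c [ 0.6187 -0.2027]
len 0.09248793254656995 0.07164974811877513 deg -69.63221342972994
side scene
[[0.5996 0.3115]
 [0.6149 0.1302]
 [0.5436 0.1283]
 [0.5285 0.3105]] c [0.5717 0.2201]
len 0.1819743307138367 0.07124276932796061 deg -85.18680406410436
jar [ 0.6643 -0.0018]
bowl [ 0.7884 -0.107 ]
mug [ 0.6495 -0.4174]
shaker [0.6117 0.4434]
ready [0.7879 0.1282]
scraper [0.4903 0.5485]
brush [ 0.4345 -0.5606]
brown [ 0.5904 -0.0218]
brown [ 0.5776 -0.0786]
brown [0.4124 0.0318]
purple [ 0.3237 -0.1627]
purple [ 0.3536 -0.3294]
purple [ 0.2561 -0.2769]
purple [ 0.388  -0.4322]
```

```bash
python3 -m pendant '[[0,0,3,0,0,0,0],[0,0,3,0,0,0,0],[3.4,2.2,0,0,0,0,0],[3.4,2.2,0,0,0,0,0],[3.4,2.2,0,0,0,0,0],[3.4,2.2,0,0,0,0,0],[3.4,2.2,0,0,0,0,0],[3.4,2.2,0,0,0,0,0]]'; python3 -m pendant '[[3.4,2.3,0,0,0,0,0],[3.4,2.3,0,0,0,0,0],[3.4,2.3,0,0,0,0,0],[3.4,2.3,0,0,0,0,0],[3.4,2.3,0,0,0,0,0],[3.4,2.3,0,0,0,0,0],[3.4,2.3,0,0,0,0,0],[0,0,0,0,0,0,0]]'
```

```text
time: 1.0
tool_pos: [0.3848, -0.3867, 0.2763]
ee_rot: [-3.142, 0.0, 0.333]
wrist_force: [0.6, -0.6, -0.3]
width: 0.0333
finger_force: 0.0
time: 1.8
tool_pos: [0.6247, -0.2231, 0.2741]
ee_rot: [-3.139, 0.001, 0.339]
wrist_force: [-0.4, -0.1, -0.4]
width: 0.0006
finger_force: 0.0
```

```bash
python3 -m pendant '[[3,1.9,0,0,0,0,0],[3,1.9,0,0,0,0,0],[0,0,0,0,0,0,0],[0,0,-3,0,0,0,0],[0,0,-3,0,0,0,0],[0,0,-3.3,0,0,0,0],[0,0,0,0,0,0,0],[0,0,0,0,0,0,0]]'
python3 - <<'E'
from bench import imaging
import cv2
a=imaging.snapshot("scene")[:,:,::-1]
cv2.imwrite("pics/d1.png",cv2.resize(a[100:220,200:360],(640,480),interpolation=cv2.INTER_CUBIC))
E
```

```text
time: 2.6
tool_pos: [0.6807, -0.1897, 0.1834]
ee_rot: [-3.141, 0.002, 0.332]
wrist_force: [-0.5, -0.9, 0.3]
width: 0.0005
finger_force: 0.0
```

View pics/d1.png

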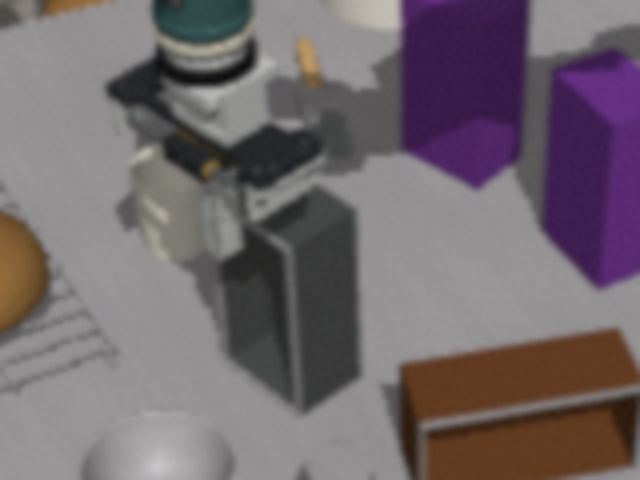

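The finger stands just outside the open face, near the middle of the upper rim. I'll push in slowly.

```bash
python3 -m pendant '[[-1.9,-0.6,0,0,0,0,0],[-1,-0.3,0,0,0,0,0],[-1,-0.3,0,0,0,0,0],[-1,-0.3,0,0,0,0,0],[-1,-0.3,0,0,0,0,0]]'
python3 - <<'E'
from bench import imaging
import cv2
a=imaging.snapshot("scene")[:,:,::-1]
cv2.imwrite("pics/d2.png",cv2.resize(a[100:220,200:360],(640,480),interpolation=cv2.INTER_CUBIC))
E
```

```text
time: 3.15
tool_pos: [0.6221, -0.2072, 0.1842]
ee_rot: [3.141, -0.001, 0.333]
wrist_force: [0.5, -0.7, 0.5]
width: 0.0003
finger_force: 0.0
```

View pics/d2.png

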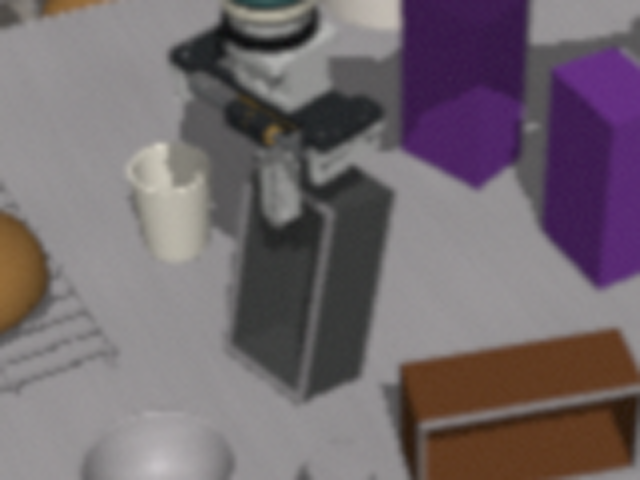

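The tin is rocking over its bottom edge without sliding, so I'll keep pushing.

```bash
python3 -m pendant '[[-1,-0.3,0,0,0,0,0],[-1,-0.3,0,0,0,0,0],[-1,-0.3,0,0,0,0,0],[-0.7,-0.2,0,0,0,0,0],[0,0,0,0,0,0,0],[0,0,0,0,0,0,0],[0,0,0,0,0,0,0],[0,0,0,0,0,0,0]]'
python3 - <<'E'
from bench import imaging
import cv2
a=imaging.snapshot("scene")[:,:,::-1]
cv2.imwrite("pics/d3.png",cv2.resize(a[80:240,200:400],(640,512),interpolation=cv2.INTER_CUBIC))
E
```

```text
time: 4.0
tool_pos: [0.586, -0.2177, 0.1834]
ee_rot: [-3.142, 0.0, 0.333]
wrist_force: [0.1, -0.0, -0.3]
width: 0.0004
finger_force: 0.0
```

View pics/d3.png

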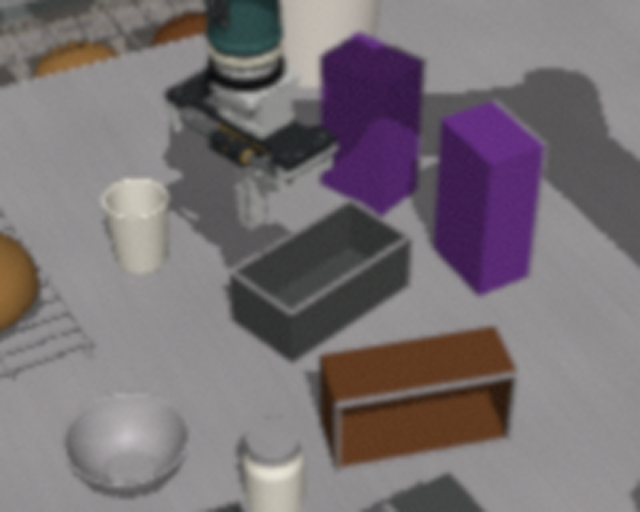

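tin_end now sits on its bottom with the open side up. Next is tin_side.

```bash
python3 -m pendant '[[0,0,3,0,0,0,0],[0.5,3.7,0,0,0,-7,0],[0.5,3.7,0,0,0,-7,0],[0.5,3.7,0,0,0,0,0],[0.5,3.7,0,0,0,0,0],[0.5,3.7,0,0,0,0,0],[0.5,3.7,0,0,0,0,0],[0.5,3.7,0,0,0,0,0]]'; python3 -m pendant '[[0.5,3.7,0,0,0,0,0],[0.5,3.7,0,0,0,0,0],[0.5,3.7,0,0,0,0,0],[0.5,3.7,0,0,0,0,0],[0.3,3.5,0,0,0,0,0],[0,0,0,0,0,0,0],[0,0,0,0,0,0,0]]'
```

```text
time: 4.85
tool_pos: [0.6209, 0.0429, 0.2135]
ee_rot: [3.141, -0.0, 0.089]
wrist_force: [-0.5, -0.2, -0.3]
width: 0.0008
finger_force: 0.0
time: 5.55
tool_pos: [0.6436, 0.2248, 0.213]
ee_rot: [3.141, 0.001, 0.09]
wrist_force: [-1.0, -0.2, 0.7]
width: 0.0006
finger_force: 0.0
```

```bash
python3 -m pendant '[[0,0,-4,0,0,0,0],[0,0,-4,0,0,0,0],[0,0,-4.3,0,0,0,0],[0,0,0,0,0,0,0],[-2,-0.2,0,0,0,0,0],[-1,-0.1,0,0,0,0,0],[-1,-0.1,0,0,0,0,0],[-1,-0.1,0,0,0,0,0]]'; python3 -m pendant '[[-1,-0.1,0,0,0,0,0],[0,0,0,0,0,0,0]]'
python3 - <<'E'
from bench import imaging
import cv2
a=imaging.snapshot("scene")[:,:,::-1]
cv2.imwrite("pics/d4.png",cv2.resize(a[190:320,230:400],(680,520),interpolation=cv2.INTER_CUBIC))
E
```

```text
time: 6.35
tool_pos: [0.5944, 0.219, 0.0931]
ee_rot: [-3.141, -0.004, 0.088]
wrist_force: [0.5, 0.0, 0.2]
width: 0.0005
finger_force: 0.3
time: 6.55
tool_pos: [0.5822, 0.2182, 0.0908]
ee_rot: [3.142, 0.001, 0.089]
wrist_force: [-0.2, 0.2, 0.2]
width: 0.0004
finger_force: 0.0
```

View pics/d4.png

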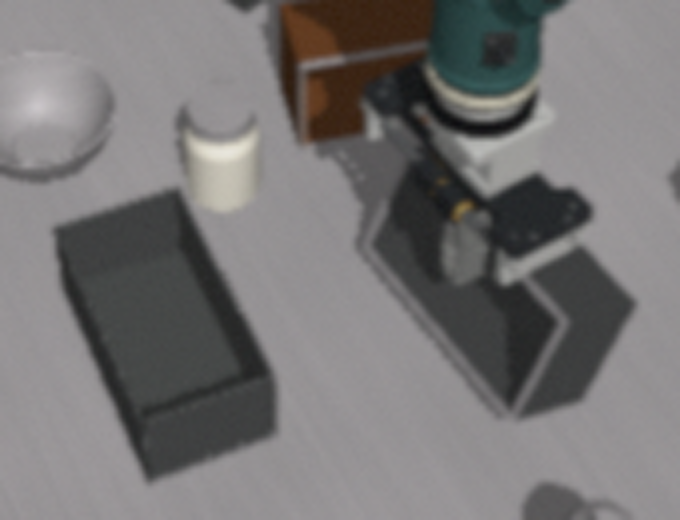

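It is rocking over cleanly. I'll continue, rising slightly so the lower rim passes below the tip.

```bash
python3 -m pendant '[[-1,-0.1,0.3,0,0,0,0],[-1,-0.1,0.4,0,0,0,0],[-1,-0.1,0.4,0,0,0,0],[-1,-0.1,0.4,0,0,0,0],[-1,-0.1,0,0,0,0,0],[0,0,0,0,0,0,0],[0,0,0,0,0,0,0],[0,0,0,0,0,0,0]]';  python3 -m pendant '[[0,0,4,0,0,0,0],[0,0,4,0,0,0,0],[0,0,4,0,0,0,0],[0,0,4,0,0,0,0],[0,0,0,0,0,0,0],[0,0,0,0,0,0,0],[0,0,0,0,0,0,0]]'
python3 - <<'E'
from bench import imaging
import cv2
a=imaging.snapshot("scene")[:,:,::-1]
cv2.imwrite("pics/d5.png",cv2.resize(a[60:400,130:530],(800,600)))
E
```

```text
time: 7.4
tool_pos: [0.5338, 0.2132, 0.1054]
ee_rot: [3.141, -0.0, 0.088]
wrist_force: [-0.5, -0.7, 0.0]
width: -0.0001
finger_force: 0.0
time: 8.1
tool_pos: [0.5333, 0.213, 0.2634]
ee_rot: [3.141, 0.003, 0.088]
wrist_force: [-0.3, 0.6, -0.0]
width: 0.0003
finger_force: 0.0
```

View pics/d5.png

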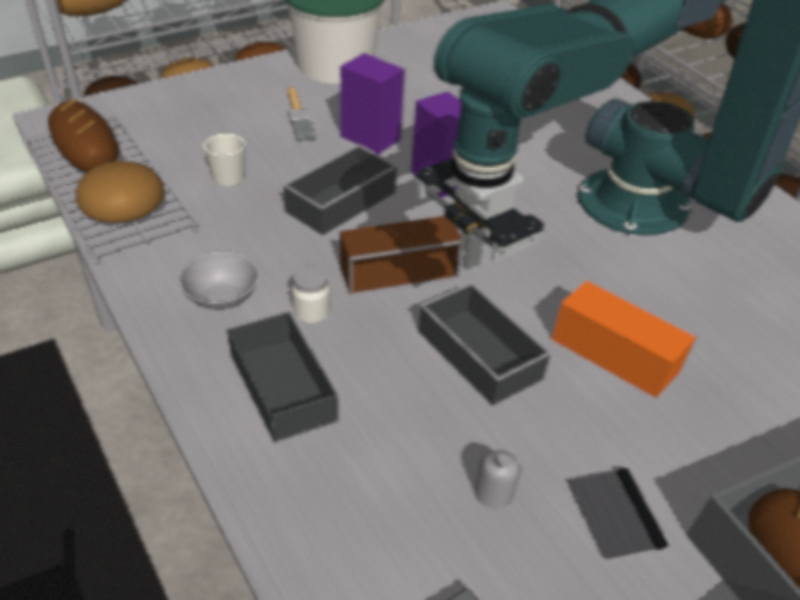

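The picture shows both tins flat with the open side up, at (340,190) and (482,343). Everything else is in place and the arm is clear.

```bash
python3 -c "
from bench import robot
print(robot.close_job())"
```

```text
the job is handed in; nothing more can be done
None
```

I tipped both tins over on the spot; in the last picture they sit flat, open side up, with nothing else visibly moved. The job is handed in, but the hand-in returned no verdict.

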